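# Lock the disc into its nest with hasp and pin

## Task

Lock the black disc into its nest: swing the hinged yellow hasp down over the disc until it lies flat on the steel catch block, then take the red-headed pin from the rack and put it down through the hasp's eye into the hole of the catch, fully home so that its head sits on the hasp. Leave the blue-headed pin in the rack and the disc where it lies.

Things in the scene. Friction and masses are not known exactly. Their poses are not given: they have to be found in the camera images.
- nest: Fixed work nest, 150 mm (its x) by 210 mm (its y), 99 mm high with the hasp closed: aluminium base, cream standoffs, brown top plate (top at z 70 mm) with four small studs round the disc, steel catch block at its -y end, hasp hinge at its +y end. Origin: centre of the underside, on the table. It lies anywhere on the left or right of the table, turned up to 0.5 rad.
- hasp (a joint): Angle of the yellow hasp, rad: 0 = closed, flat on the catch; about 1.57 = standing upright; stop at 1.9. The hinge axis is along the nest's x. A stiff hinge: it stays where it is left (pushing it needs about 2 N near its end).
- hasp_hinge (a point): Point on the hinge axis at the middle of the hasp's width, at y +75 mm, z 96 mm in the nest's frame. The axes turn with the hasp: x along the hinge, -y along the hasp towards its eye, z out of its upper face.
- hasp_eye (a point): Centre of the eye on the hasp's upper face, 145 mm from the hinge axis; axes as for hasp_hinge. The hasp is a yellow flat bar 6 mm thick, 36 mm wide, with a 44 mm square end tab (its end 167 mm from the hinge) that holds the eye, a 19 mm round hole. When closed, the upper face is 99 mm above the table.
- catch_hole (a point): Centre of the mouth of the 18 mm round through hole in the top of the steel catch block (40 by 36 mm, top at z 93 mm), at y -70 mm in the nest's frame; axes as the nest's. The hole is vertical and 37 mm deep, with free space below it down to the base at z 14 mm.
- disc: Black disc, diameter 96 mm, 20 mm thick, lying loose in the nest between four studs; origin: centre of its underside (70 mm above the table). The closed hasp passes 3 mm above it.
- rack: Fixed aluminium rack, plate 60 mm (its x) by 170 mm (its y), top at 72 mm, on a 80 by 190 mm foot, with two 16.5 mm holes at y -50 and +50 mm in its frame. The red-headed and the blue-headed pin hang upright in them by their heads, in either order. Origin: centre of the underside, on the table.
- red_pin: The locking pin: 112 mm long, steel shank of diameter 14 mm and length 65 mm with a tapered nose (6 mm at the tip, full width 14 mm above it), then a red round head, diameter 28 mm, 47 mm tall, to be gripped. Origin: centre of the nose tip; z up along the pin.
- red_pin_shoulder (a point): Centre of the flat underside of the red head, 65 mm above the nose tip on the pin's axis; it rests on the rack, or on the hasp's upper face when the pin is home.
- blue_pin: Same as the red pin but with a blue head; it belongs to another nest and stays in the rack. Origin: centre of the nose tip.
Not all that is in view belongs to the job. What is shaped like the disc but pink is not meant.

How it is judged (in metres and radians):
On the way, in this order (a step that is already met when the one before it is completed fails the run):
1. the hasp lies closed on the catch (value of joint hasp below 0.06 rad), for 0.2 s.
2. the red-headed pin is home through the hasp's eye and the catch (value of joint hasp below 0.06 rad and horizontal distance between red_pin_shoulder and hasp_eye below 0.006 m and z of red_pin_shoulder in the frame of catch_hole between 0 and 0.011 m and angle between the z axis of red_pin and the z axis of nest, either way round below 0.12 rad), for 0.2 s.
At the end, for the whole second after the job is handed in: Hasp closed (below 0.06 rad); red pin at rest through eye and catch, upright to 0.12 rad, shoulder within 6 mm of the eye's centre and at most 11 mm above the catch hole's mouth (home: 6); disc within 12 mm of the nest's centre, not lifted over 6 mm; blue pin moved under 30 mm (all of step 2 and linear speed of red_pin below 0.02 m/s and horizontal distance between disc and nest below 0.012 m and z of disc in the frame of nest below 0.076 m and distance of blue_pin from where it was at the start of the episode below 0.03 m); the robot touches nothing.
It fails at once if the blue-headed pin is taken out of the rack (moved by more than 50 mm) (distance of blue_pin from where it was at the start of the episode above 0.05 m).
It fails at once if the disc is knocked out of its nest (moved by more than 30 mm) (distance of disc from where it was at the start of the episode above 0.03 m).
It also fails if it takes over 67 s, if anything falls off the work surface, if the arm or the gripper's body presses on something with over 40 N, if the wrist force passes 120 N, or if a joint passes its speed limit or range.

## Robot

A 6-joint arm with a two-finger parallel gripper is mounted at the origin on the work surface. World frame = base frame: x ahead of the robot, y to its left, z up, the work surface at z = 0. Lengths are in mm, angles in rad, forces in N, time in s.
With the tool pointing down it reaches from about 325 to 775 mm from the base axis. Payload 9.3 kg.
Tool frame: the origin (TCP) lies between the finger pads; the fingertips stand 19 mm ahead of it and the grasp point (between the pads) is the TCP; z points along the fingers, y is the line along which they close (so a half turn about z gives the same grasp; the last joint's range is limited). The gripper opens to 85 mm and grips with 20 to 120 N. Pads are 22 mm wide; open, the fingers measure 114 mm over their backs; the gripper's body (76 mm by 85 mm) begins 54 mm behind the grasp point. The pads swing forward as they close: fully open they stand 13 mm farther back than shut.
Start: joints at [-1.488, 0.259, 0.021, 1.334, 0, 1.418], TCP at [128.485, -534.779, 250.279] pointing down, gripper open.
Joint ranges: [-3.04, 3.04], [-0.91, 1.82], [-1.04, 1.36], [-1.92, 1.95], [-1.52, 1.45], [-3.14, 3.14]. Speed limits (rad/s): [2.22, 2.22, 2.79, 3.14, 3.14, 3.14].

## Interface

Orientations are given as a rotation vector (axis times angle).
In Python, from plant import r gives the robot as it stands. The module is installed in compiled form; this text tells all that it offers.
- The arm moves only by the tool move_arm, never from a script. Its argument "motion" is text: rows parted by semicolons, each of 7 numbers parted by spaces: the turn, a rotation vector about the world's x, y, z in units of 8 degrees (1.0 is 8 degrees), then the shift along the world's x, y, z in units of 100 mm (1.0 is 100 mm), then the closure, from -1 (fully open) to 1 (shut). In form: ax ay az dx dy dz claw; .... A call has 1 to 10 rows; each row shifts and turns the commanded pose from where the row before left it; what a row does not reach is not made up. A row lasts 1/10 s, in which the tool goes at most 50 mm and 8.59 degrees, less where a joint would pass 70% of its speed; a pose out of reach is approached as far as the arm can. A call with a number of a shift or a turn outside -1 to 1 is refused whole. A call with a gripper value outside its range is refused whole. The fingers move at their own pace and stop on an object; "grip_force" is the grip in N (left out, the last holds). Time passes only in rows, so rows that do not move let the fingers close. It gives the time, the measured TCP pose, the force, the opening and the grip force at its end, in the units of the state.
- r.sense(): the state, without advancing time (a new reading comes with each control period).
- r.capture(name): name is "scene" or "top"; returns a dict with "color" (384x512x3 uint8, red, green, blue), "depth" (384x512 float32, mm along the optical axis (not along the pixel's ray), 0 where there is no reading), "vertical_fov" (degrees; the focal length in pixels is half the picture's height over the tangent of half this angle, whatever the lens; pixels are square), "cx", "cy" (the principal point, pixels), "k1" (the pictures are not rectified: a ray, as slopes to the right and down, at radius r is drawn at 1 + k1 r^2 times it, then the intrinsics apply), "world_from_camera" (4x4, takes a point from camera to world coordinates). Camera axes: x right, y down, z forward; pixel columns grow to the right and rows downward; lengths in mm; the calibration is good to about 2 mm. A picture is of the moment at which its call begins.
- r.sign_off(): hands the job in; it is judged then, once.
The state is a dict: "clock": time; "joints": joint angles; "joint_velocities": joint speeds; "joint_torque": joint torques, N m; "eef_pos": TCP position; "tool_rot": TCP orientation; "force": force on the tool from outside, world axes, zero at the start; "moment": the same for the moment, N m; "grip_width": finger opening in mm; "grip_force": force on a finger pad.
Only numpy, scipy, OpenCV 4.12 (cv2) and the standard library are available. Lean on these libraries where they do the work, as an engineer would, in place of code of your own. Each camera call takes 0.05 s, during which the arm holds its last target. There are 200 camera calls.

## Working session

There is one attempt and no reset: what is moved stays moved. The work goes in short steps, Python scripts to look and compute and a tool call to move; the robot and the scene stay as the last step left them, time stands still between calls to the robot, and variables do not carry over. Pictures are saved under pics/ and viewed, at most 10 in all, crops included, and the job is handed in when it is done.

Besides the shell and the picture viewer there is one more tool, called after "Call:" as name(argument=value, ...) on one line, values as JSON. move_arm: Moves the arm, as the interface text tells. Shifts and turns lie within -1 to 1; 1 stands for 100 mm of shift or 8 degrees of turn. Its arguments: {"type":"object","properties":{"motion":{"type":"string"},"grip_force":{"type":"number"}},"required":["motion"]}

```bash
mkdir -p pics; cat > h.py <<'E'
import numpy as np, cv2
from plant import r
def cap(n):
    c=r.capture(n); H,W=c["depth"].shape
    c["f"]=H/2/np.tan(np.radians(c["vertical_fov"])/2)
    c["K"]=np.array([[c["f"],0,c["cx"]],[0,c["f"],c["cy"]],[0,0,1]]); c["D"]=np.array([c["k1"],0,0,0.])
    c["T"]=np.array(c["world_from_camera"]); return c
def slopes(c,uv):
    return cv2.undistortPointsIter(np.array(uv,float).reshape(-1,1,2),c["K"],c["D"],None,None,(3,50,1e-9)).reshape(-1,2)
def plane(c,uv,z):
    s=slopes(c,uv); d=np.c_[s,np.ones(len(s))]@c["T"][:3,:3].T; o=c["T"][:3,3]
    return o+d*((z-o[2])/d[:,2])[:,None]
def cloud(c):
    H,W=c["depth"].shape; u,v=np.meshgrid(np.arange(W),np.arange(H))
    s=slopes(c,np.c_[u.ravel(),v.ravel()]); d=c["depth"].ravel()[:,None]
    P=np.c_[s*d,d]@c["T"][:3,:3].T+c["T"][:3,3]; P[d[:,0]==0]=np.nan
    return P.reshape(H,W,3)
def proj(c,P):
    Q=(np.atleast_2d(P)-c["T"][:3,3])@c["T"][:3,:3]; s=Q[:,:2]/Q[:,2:]
    s=s*(1+c["k1"]*(s**2).sum(1))[:,None]; return s*c["f"]+[c["cx"],c["cy"]]
def save(n,im): cv2.imwrite(f"pics/{n}.png",im[...,::-1])
E
python3 - <<'E'
from h import *
a=cap("scene");b=cap("top")
save("s0",a["color"]);save("t0",b["color"])
for c in(a,b):print(c["f"],c["k1"],c["cx"],c["cy"],c["T"].round(2).tolist())
print(r.sense())
E
```

```text
463.3689608520451 -0.015577480668948974 257.30276246636015 187.70408167810487 [[-0.08, 0.63, -0.77, 1209.51], [1.0, 0.05, -0.06, 54.11], [-0.0, -0.77, -0.63, 723.43], [0.0, 0.0, 0.0, 1.0]]
418.5841434368331 -0.14536127533992188 260.8872775236325 191.24369368857666 [[0.02, -0.98, 0.19, 248.91], [-1.0, -0.02, -0.02, 11.26], [0.02, -0.19, -0.98, 1030.21], [0.0, 0.0, 0.0, 1.0]]
{'clock': 0.1, 'joints': array([-1.48761263e+00,  2.59083087e-01,  2.08433039e-02,  1.33371087e+00,
        2.76595643e-05,  1.41820716e+00]), 'joint_velocities': array([ 0.00079667, -0.00050673,  0.00375971, -0.00164161, -0.00108563,
       -0.00053879]), 'joint_torque': array([ 5.17340450e-03, -5.56694198e+01,  3.45068550e+01,  1.15913540e-02,
       -1.02313386e-04, -1.34681088e-05]), 'eef_pos': array([ 128.46592644, -534.54414312,  249.75753223]), 'tool_rot': array([-3.11864356e+00, -3.69358345e-01, -1.06293324e-04]), 'force': array([-0.42300691,  1.48350146, -0.55404119]), 'moment': array([0.01585496, 0.01720885, 0.01885162]), 'grip_force': 0.0, 'grip_width': 85.53856969302205}
```

View pics/s0.png

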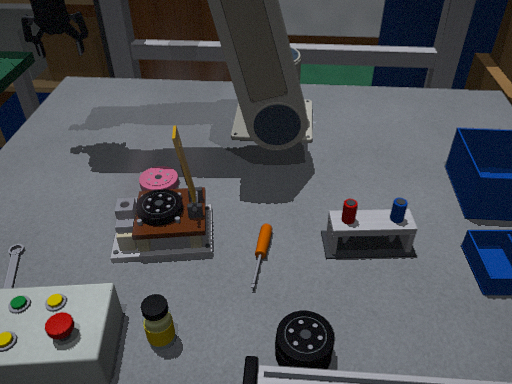

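View pics/t0.png

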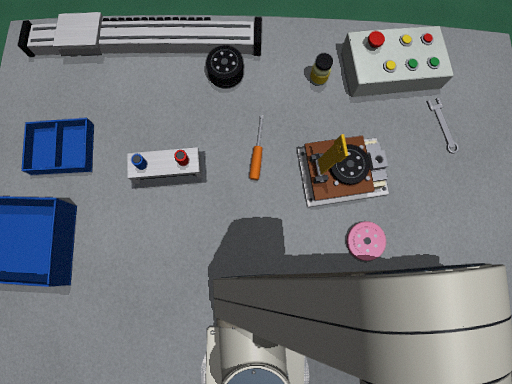

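Scene camera: the nest is at (162,220) with its hasp upright at (185,165), and the rack is at (370,225) with the red pin at (349,210) and the blue at (399,209). Top camera: the catch block is at (377,160), the hinge at (318,168), the red pin at (181,156) and the blue at (138,161).
Candidates for the red pin (top view): red head (181,156), red buttons (376,39) and (427,38), pink disc (367,240). I choose (181,156), in the rack. For the hasp: the yellow bar at (338,152), not the yellow buttons or the bottle.

```bash
cat > m.py <<'E'
from h import *
b=cap("top");a=cap("scene")
for c,n in((b,"top"),(a,"scene")):
    P=cloud(c); hsv=cv2.cvtColor(c["color"],cv2.COLOR_RGB2HSV)
    for nm,ctr in(("nest",(345,168) if n=="top" else (162,225)),("rack",(163,165) if n=="top" else (370,230))):
        w=P[ctr[1],ctr[0]]
        m=((P[...,2]>7)&(P[...,2]<220)&(np.hypot(P[...,0]-w[0],P[...,1]-w[1])<170)).astype(np.uint8)
        k,l,st,_=cv2.connectedComponentsWithStats(m); 
        q=P[l==l[ctr[1],ctr[0]]][:,:2].astype(np.float32); print(n,nm,len(q),cv2.minAreaRect(q))
    H,S,V=cv2.split(hsv)
    for nm,m in(("red",((H<8)|(H>172))&(S>150)&(V>50)),("blue",(H>100)&(H<125)&(S>120)),("yellow",(H>18)&(H<32)&(S>140)&(V>60)),("brown",(H>3)&(H<18)&(S>90)&(V>40))):
        k,l,st,ce=cv2.connectedComponentsWithStats(m.astype(np.uint8))
        for i in range(1,k):
            if st[i,4]>25:
                p=P[l==i]; print(n,nm,st[i].tolist(),ce[i].round(1),np.nanmedian(p,0).round(),np.nanpercentile(p[:,2],98).round(1))
c=b["color"];save("crop",np.hstack([cv2.resize(c[125:215,290:400],None,fx=5,fy=5,interpolation=2)[:450,:550],cv2.resize(c[140:190,120:170],(240,450))[:,:1]]))
save("crop2",cv2.resize(c[135:195,115:210],None,fx=6,fy=6,interpolation=2))
E
python3 m.py
```

```text
top nest 4948 ((499.1558532714844, -213.80018615722656), (151.0701141357422, 212.5021209716797), 9.870152473449707)
top rack 1995 ((497.58123779296875, 225.5234375), (62.86902618408203, 175.61654663085938), 5.415981292724609)
top red [369, 31, 16, 16, 186] [376.3  38.5] [ 815. -286.  120.] 123.3
top red [424, 34, 8, 8, 52] [427.7  37.4] [ 844. -434.   95.] 97.5
top red [175, 150, 13, 15, 96] [181.8 158.2] [495. 174. 118.] 121.5
top blue [22, 118, 72, 57, 3683] [ 57.7 146.2] [552. 515.   9.] 51.1
top blue [132, 154, 15, 16, 121] [139.5 162.2] [485. 271. 115.] 121.9
top blue [0, 196, 77, 91, 6423] [ 36.  240.6] [306. 553.   7.] 120.6
top yellow [402, 35, 9, 8, 60] [406.1  38.6] [ 836. -374.   95.] 99.6
top yellow [386, 61, 10, 9, 67] [390.2  64.7] [ 758. -325.   95.] 99.2
top yellow [311, 68, 19, 16, 117] [318.8  78.1] [ 739. -152.   35.] 57.0
top yellow [318, 134, 30, 40, 521] [333.5 154.4] [ 487. -153.  208.] 263.2
top brown [345, 136, 22, 17, 170] [356.1 141.7] [ 560. -236.   71.] 91.3
top brown [305, 139, 70, 61, 1292] [333.1 176.5] [ 452. -165.   70.] 75.1
top brown [249, 146, 13,
[... 1890 characters left out ...]
2397.   258.  -688.] -650.8
scene brown [327, 37, 32, 6, 109] [342.6  39.8] [-2393.   436.  -688.] -661.4
scene brown [139, 60, 26, 19, 245] [150.7  67.5] [-876. -645. -254.] -216.1
scene brown [188, 61, 30, 20, 324] [202.5  68.6] [-875. -385. -252.] -215.2
scene brown [225, 70, 7, 11, 42] [227.6  76.4] [-874. -264. -295.] -262.3
scene brown [33, 81, 23, 11, 65] [43.7 86.6] [ -556. -1031.  -211.] -206.7
scene brown [200, 187, 5, 29, 74] [203.  200.7] [ 468. -126.   69.] 89.4
scene brown [132, 188, 73, 48, 1034] [172.7 221.5] [ 548. -169.   69.] 72.0
scene brown [138, 190, 13, 9, 39] [142.7 192.9] [ 450. -265.   69.] 88.5
scene brown [255, 223, 17, 36, 382] [263.4 240. ] [527.   9.  22.] 26.4
```

View pics/crop.png

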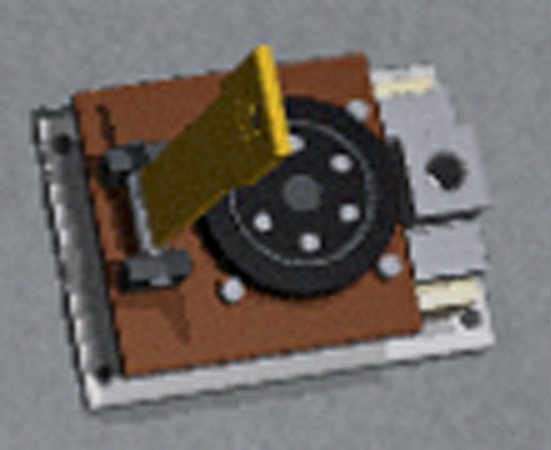

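View pics/crop2.png

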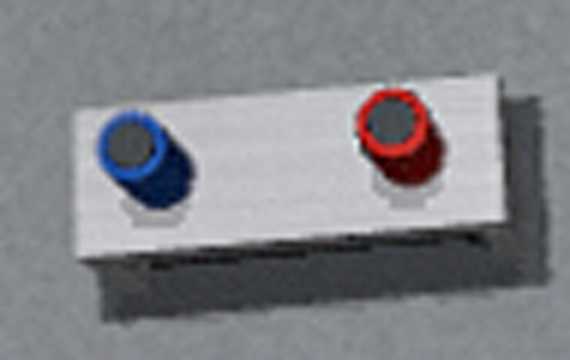

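The crops confirm it: the hasp is upright, leaning slightly over the disc, and the catch hole is at top pixel (379,159). The red head's cap is at top pixel (180.5,155.5) and the blue at (137,159).

```bash
python3 - <<'E'
from h import *
b=cap("top");a=cap("scene")
print("hole",plane(b,[[290+446/5-.4,125+171/5-.4]],93).round(1))
print("red",plane(b,[[115+394/6-.4,135+124/6-.4]],119).round(1),"blue",plane(b,[[115+132/6-.4,135+146/6-.4]],119).round(1))
y=np.radians(10.0);R=np.array([[np.cos(y),-np.sin(y)],[np.sin(y),np.cos(y)]])
for o in((499.2,-213.8),(502.8,-212)):print("hole/hinge from rect",(np.array(o)+R@[0,-70]).round(1),(np.array(o)+R@[0,75]).round(1))
P=cloud(b);Q=cloud(a)
for c,P in((b,P),(a,Q)):
    hsv=cv2.cvtColor(c["color"],cv2.COLOR_RGB2HSV);H,S,V=cv2.split(hsv)
    # black disc top: points z 85..93 near nest centre
    m=(abs(P[...,2]-90)<4)&(np.hypot(P[...,0]-500,P[...,1]+213)<52)&(S<110)
    q=P[m][:,:2].astype(np.float32);print("disc",len(q),cv2.minEnclosingCircle(q))
    m=(abs(P[...,2]-93)<3)&(abs((P[...,:2]-[513,-282])@R).max(-1)<26)
    q=P[m][:,:2].astype(np.float32);print("catch",len(q),cv2.minAreaRect(q))
    m=(P[...,2]>113)&(np.hypot(P[...,0]-495,P[...,1]-174)<30);print("redcap",np.nanmean(P[m],0))
    m=(H>18)&(H<32)&(S>140)&(P[...,2]>100)&(np.hypot(P[...,0]-490,P[...,1]+150)<50)
    q=(P[m][:,:2]-[500,-213])@R;z=P[m][:,2]
    for lo in range(110,265,25):
        k=(z>lo)&(z<lo+25);print(lo,k.sum(),q[k].mean(0).round(1) if k.any() else"",end=" ")
    print()
save("s1",cv2.resize(a["color"][180:260,100:220],None,fx=5,fy=5,interpolation=2))
E
```

```text
hole [[ 511.9 -283.3   93. ]]
red [[502.5 177.7 119. ]] blue [[492.3 277.2 119. ]]
hole/hinge from rect [ 511.4 -282.7] [ 486.2 -139.9]
hole/hinge from rect [ 515.  -280.9] [ 489.8 -138.1]
disc 932 ((498.1363830566406, -216.14279174804688), 49.119873046875)
catch 214 ((511.6915283203125, -279.8666687011719), (40.877159118652344, 44.782386779785156), 10.305270195007324)
redcap [502.05844018 177.55975168 119.20340138]
110 61 [-1.5 73.7] 135 69 [-3.4 70.1] 160 70 [-2.5 66.5] 185 83 [-2.3 62.8] 210 119 [-0.8 58.3] 235 98 [-2.3 54.6] 260 62 [-0.4 51. ] 
disc 938 ((503.60125732421875, -214.25445556640625), 50.42061996459961)
catch 201 ((513.298583984375, -278.04888916015625), (41.377655029296875, 42.9637565612793), 7.375219345092773)
redcap [507.45914799 179.73566997 117.58969944]
110 44 [13.6 73.3] 135 31 [17.7 69.5] 160 21 [18.3 65.5] 185 10 [19.3 61.5] 210 8 [13.5 56.9] 235 11 [ 9.8 51.2] 260 33 [ 3.8 52.5]
```

View pics/s1.png

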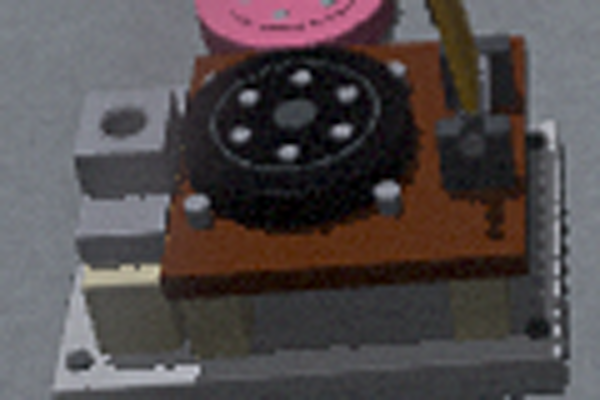

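Call:
move_arm(motion="0 0 0.8 0 0 0.3 1; 0 0 0.8 0 0 0.3 1; 0 0 0.8 0 0 0.3 1; 0 0 0.6 0.22 0.26 0 1; 0 0 0.6 0.22 0.26 0 1; 0 0 0.6 0.22 0.26 0 1; 0 0 0.6 0.22 0.26 0 1; 0 0 0.6 0.22 0.26 0 1; 0 0 0.6 0.22 0.26 0 1; 0 0 0.6 0.22 0.26 0 1")

```text
clock: 1.3
eef_pos: [283.1, -351.6, 340.4]
tool_rot: [2.627, 1.722, -0.0]
force: [0.0, -1.0, 0.5]
grip_width: 0.2
grip_force: 0.0
```

```bash
cat > tgt.py <<'E'
from h import *
a=r.sense();print(a["clock"],a["eef_pos"].round(1),a["tool_rot"].round(3),a["joints"].round(2),a["grip_width"],a["force"].round(1))
from scipy.spatial.transform import Rotation as Ro
M=Ro.from_rotvec(a["tool_rot"]).as_matrix();print("yaw x",np.degrees(np.arctan2(M[1,0],M[0,0])),"z",M[:,2].round(4))
E
python3 - <<'E'
from tgt import *
b=cap("scene");print("hole scene",plane(b,[[124.2,204.0]],93).round(1))
C=np.array([501,-213]);yv=np.array([-.174,.985]);rho=125
for th in [None]+list(np.arange(1.4,-.05,-.14)):
    if th is None: y,z=97,210
    else: y=75-rho*np.cos(th)+3*np.sin(th)+11; z=96+rho*np.sin(th)+3*np.cos(th)
    print(th and round(th,2),(C+yv*y).round(0),round(z+19))
E
```

```text
1.3 [ 283.1 -351.6  340.4] [ 2.627  1.722 -0.   ] [-1.08  0.08  0.02  1.52  0.    0.9 ] 0.19218550882866026 [ 0.  -1.   0.5]
yaw x 66.49762753792507 z [ 1.e-04 -2.e-04 -1.e+00]
hole scene [[ 515.4 -280.6   93. ]]
None [ 484. -117.] 229
1.4 [ 489. -146.] 239
1.26 [ 492. -163.] 235
1.12 [ 495. -179.] 229
0.98 [ 498. -194.] 220
0.84 [ 500. -208.] 210
0.7 [ 502. -221.] 198
0.56 [ 504. -231.] 184
0.42 [ 506. -240.] 169
0.28 [ 507. -246.] 152
0.14 [ 508. -250.] 135
-0.0 [ 508. -251.] 118
```

Call:
move_arm(motion="0 0 0.42 0.2 0.24 0 1; 0 0 0.42 0.2 0.24 0 1; 0 0 0.42 0.2 0.24 0 1; 0 0 0.42 0.2 0.24 0 1; 0 0 0.42 0.2 0.24 0 1; 0 0 0.42 0.2 0.24 0 1; 0 0 0.42 0.2 0.24 0 1; 0 0 0.42 0.2 0.24 0 1; 0 0 0.42 0.2 0.24 0 1; 0 0 0.42 0.2 0.24 0 1")

```text
clock: 2.35
eef_pos: [483.1, -111.6, 340.3]
tool_rot: [2.018, 2.407, -0.0]
force: [-0.0, -0.9, 0.6]
grip_width: 0.5
grip_force: 0.0
```

Call:
move_arm(motion="0 0 0 0 0 -0.25 1; 0 0 0 0 0 -0.25 1; 0 0 0 0 0 -0.25 1; 0 0 0 0 0 -0.25 1; 0 0 0 0 0 0 1; 0 0 0 0 0 0 1")

```text
clock: 2.95
eef_pos: [482.5, -112.8, 240.9]
tool_rot: [-2.021, -2.405, 0.0]
force: [0.6, 0.2, 0.3]
grip_width: 0.0
grip_force: 0.0
```

Call:
move_arm(motion="0 0 0 0.03 -0.17 -0.01 1; 0 0 0 0.03 -0.17 -0.01 1; 0 0 0 0.015 -0.085 -0.02 1; 0 0 0 0.015 -0.085 -0.02 1; 0 0 0 0.015 -0.08 -0.03 1; 0 0 0 0.015 -0.08 -0.03 1; 0 0 0 0.015 -0.075 -0.045 1; 0 0 0 0.015 -0.075 -0.045 1; 0 0 0 0.01 -0.07 -0.05 1; 0 0 0 0.01 -0.07 -0.05 1")

```text
clock: 3.95
eef_pos: [499.6, -209.2, 208.7]
tool_rot: [-2.021, -2.405, -0.0]
force: [1.0, 1.1, -0.2]
grip_width: 0.3
grip_force: 0.5
```

```bash
python3 - <<'E'
from tgt import *
a=cap("scene");save("s2",cv2.resize(a["color"][80:280,60:320],None,fx=3,fy=3))
E
```

```text
3.95 [ 499.6 -209.2  208.7] [-2.021 -2.405 -0.   ] [-0.55  0.26 -0.08  1.23  0.    0.85] 0.3012206496940827 [ 1.   1.1 -0.2]
yaw x 99.91549919823206 z [ 0.e+00  3.e-04 -1.e+00]
```

View pics/s2.png

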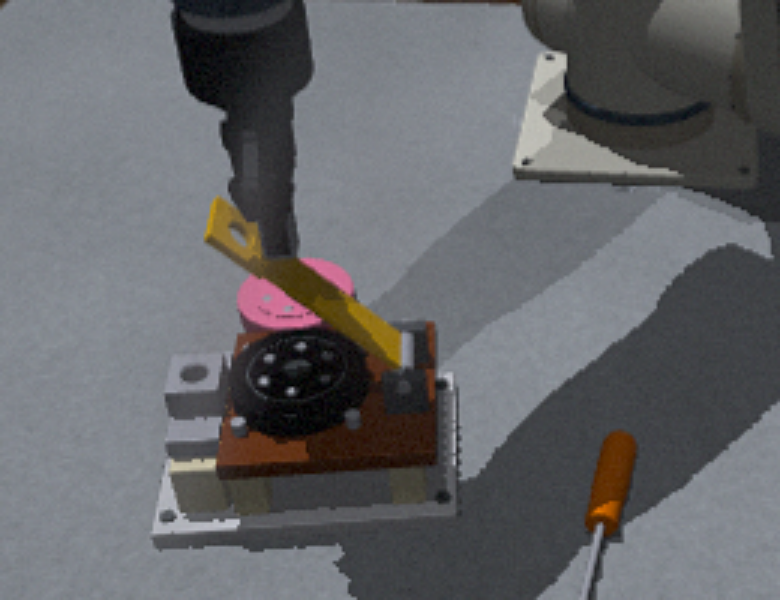

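The picture shows the hasp swinging down ahead of the fingertips (contact near crop (270,262), about 0.8 rad), with the disc undisturbed at (298,378).

Call:
move_arm(motion="0 0 0 0.01 -0.065 -0.06 1; 0 0 0 0.01 -0.065 -0.06 1; 0 0 0 0.01 -0.05 -0.07 1; 0 0 0 0.01 -0.05 -0.07 1; 0 0 0 0.01 -0.045 -0.075 1; 0 0 0 0.01 -0.045 -0.075 1; 0 0 0 0.005 -0.03 -0.085 1; 0 0 0 0.005 -0.03 -0.085 1; 0 0 0 0.005 -0.02 -0.085 1; 0 0 0 0.005 -0.02 -0.085 1")

```text
clock: 5.0
eef_pos: [507.4, -250.8, 133.5]
tool_rot: [-2.021, -2.405, -0.0]
force: [0.2, 0.1, 0.4]
grip_width: -0.2
grip_force: 0.4
```

Call:
move_arm(motion="0 0 0 0 -0.01 -0.07 1; 0 0 0 0 0 -0.05 1; 0 0 0 0 0 -0.03 1; 0 0 0 0 0 -0.02 1; 0 0 0 0 0 -0.02 1; 0 0 0 0 0 0 1; 0 0 0 0 0 0 1; 0 0 0 0 0 0 1")

```text
clock: 5.8
eef_pos: [507.5, -251.7, 117.8]
tool_rot: [2.019, 2.403, -0.0]
force: [-5.9, 3.5, 22.0]
grip_width: 0.4
grip_force: 10.8
```

Call:
move_arm(motion="0 0 0 0 0 0.1 1; 0 0 0 0 0 0.3 1; 0 0 0 0 0 0.4 1; 0 0 0 0 0 0.4 1; 0 0 0 0 0.4 0.1 0; 0 0 0 0 0.4 0 -1; 0 0 0 0 0.4 0 -1; 0 0 0 0 0.4 0 -1; 0 0 0 0 0.4 0 -1; 0 0 0 0 0.4 0 -1")

```text
clock: 6.8
eef_pos: [507.2, -10.1, 245.7]
tool_rot: [2.021, 2.405, 0.001]
force: [0.7, 0.2, 0.9]
grip_width: 84.4
grip_force: 0.0
```

```bash
python3 - <<'E'
from tgt import *
for n in("top","scene"):
    c=cap(n);P=cloud(c);H,S,V=cv2.split(cv2.cvtColor(c["color"],cv2.COLOR_RGB2HSV))
    u0=proj(c,[[508,-252,99]])[0].astype(int)
    m=(H>18)&(H<32)&(S>120)&(V>40)&(np.hypot(P[...,0]-500,P[...,1]+213)<130)&(P[...,2]>80)
    q=P[m];print(n,m.sum(),"z",np.nanpercentile(q[:,2],[2,50,98]).round(1),cv2.minAreaRect(q[:,:2].astype(np.float32)))
    g=c["color"]; e=proj(c,[[513,-282,99]])[0].astype(int); print(e)
    save("e_"+n,cv2.resize(g[e[1]-20:e[1]+20,e[0]-20:e[0]+20],None,fx=10,fy=10,interpolation=2))
A=cv2.imread("pics/e_top.png");B=cv2.imread("pics/e_scene.png");cv2.imwrite("pics/e.png",np.hstack([A,B]))
E
```

```text
6.8 [507.2 -10.1 245.7] [2.021e+00 2.405e+00 1.000e-03] [-0.19  0.19 -0.09  1.3   0.    1.21] 84.39567182886817 [0.7 0.2 0.9]
yaw x 99.90691979593602 z [ 7.e-04 -0.e+00 -1.e+00]
top 1047 z [ 95.1  99.2 102.9] ((500.88671875, -224.37551879882812), (44.80694580078125, 161.25851440429688), 10.583353042602539)
[378 157]
scene 1015 z [ 91.6  97.8 100.1] ((499.9395751953125, -224.8931121826172), (52.72315216064453, 160.76504516601562), 11.148948669433594)
[123 201]
```

View pics/e.png

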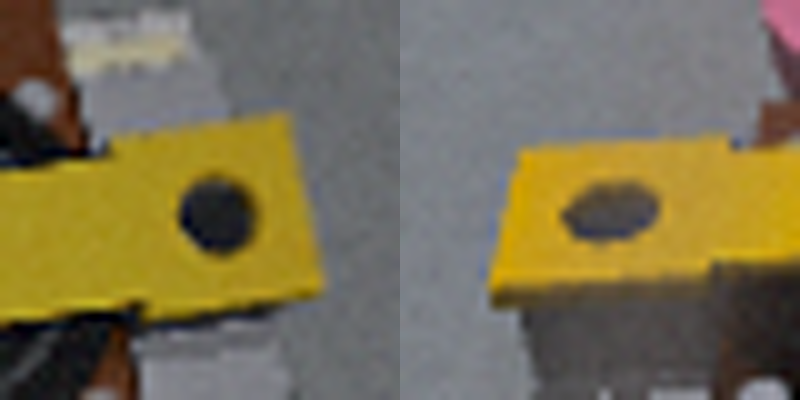

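The hasp is flat, at z≈99 in both views. The eye is at top (379.2,158.0) and scene (123.5,201.5).

```bash
python3 - <<'E'
from tgt import *
b=cap("top");a=cap("scene")
print(plane(b,[[379.25,158.05]],99),plane(a,[[123.55,201.55]],99))
for c in(a,b):
    P=cloud(c);m=(P[...,2]>114)&(np.hypot(P[...,0]-504,P[...,1]-178)<25)&(P[...,2]<125);v,u=np.nonzero(m)
    (x,y),(w,h),t=cv2.fitEllipse(cv2.convexHull(np.c_[u,v].astype(np.float32)));print(x,y,w,h,plane(c,[[x,y]],119))
E
```

```text
6.9 [507.   -7.9 245.9] [-2.016e+00 -2.409e+00 -2.000e-03] [-0.18  0.19 -0.09  1.3   0.    1.21] 85.48536859575002 [ 0.4 -0.3  0.9]
yaw x 100.16036855837662 z [ 6.e-04  1.e-03 -1.e+00]
[[ 512.04847321 -282.57758654   99.        ]] [[ 514.62291763 -281.02154516   99.        ]]
350.6470947265625 203.2665252685547 9.702421188354492 14.049079895019531 [[508.32688093 180.04691569 119.        ]]Traceback (most recent call last):
  File "<stdin>", line 6, in <module>
cv2.error: OpenCV(4.12.0) /io/opencv/modules/imgproc/src/shapedescr.cpp:356: error: (-215:Assertion failed) n >= 0 && (depth == CV_32F || depth == CV_32S) in function 'fitEllipseNoDirect'
```

Call:
move_arm(motion="0 0 0 0 0.38 0 -1; 0 0 0 0 0.38 0 -1; 0 0 0 0 0.38 0 -1; 0 0 0 0 0.38 0 -1; 0 0 0 -0.02 0.37 0 -1; 0 0 0 0 0 0 -1; 0 0 0 0 0 0 -1")

```text
clock: 7.7
eef_pos: [505.8, 176.9, 245.1]
tool_rot: [2.02, 2.406, -0.001]
force: [0.4, -0.4, -0.3]
grip_width: 85.2
grip_force: 0.0
```

Call:
move_arm(motion="0 0 0 0 0.02 -0.3 -1; 0 0 0 0 0 -0.3 -1; 0 0 0 0 0 -0.3 -1; 0 0 0 0 0 -0.25 -1; 0 0 0 0 0 -0.2 -1; 0 0 0 0 0 -0.1 -1; 0 0 0 0 0 0 -1; 0 0 0 0 0 0 -1")

```text
clock: 8.5
eef_pos: [506.1, 178.5, 101.0]
tool_rot: [2.022, 2.403, 0.001]
force: [0.3, -0.5, 0.2]
grip_width: 85.6
grip_force: 0.0
```

Call:
move_arm(motion="0 0 0 0 0 0 0; 0 0 0 0 0 0 0.3; 0 0 0 0 0 0 0.5; 0 0 0 0 0 0 1; 0 0 0 0 0 0 1; 0 0 0 0 0 0 1; 0 0 0 0 0 0 1; 0 0 0 0 0 0 1; 0 0 0 0 0 0 1", grip_force=40)

```text
clock: 9.4
eef_pos: [505.1, 179.2, 100.7]
tool_rot: [-2.021, -2.405, 0.001]
force: [-3.2, -0.5, 6.0]
grip_width: 27.3
grip_force: 39.2
```

Gripped, at a width of about 28 mm. Lifting out.

Call:
move_arm(motion="0 0 0 0 0 0.05 1; 0 0 0 0 0 0.1 1; 0 0 0 0 0 0.2 1; 0 0 0 0 0 0.25 1; 0 0 0 0 0 0.25 1; 0 0 0 0 0 0.25 1; 0 0 0 0 0 0.25 1; 0 0 0 0 -0.1 0.15 1; 0 0 0 0 -0.2 0 1; 0 0 0 0 -0.25 0 1", grip_force=60)

```text
clock: 10.4
eef_pos: [505.7, 124.2, 251.6]
tool_rot: [2.019, 2.405, 0.002]
force: [-0.2, -0.7, -1.4]
grip_width: 26.8
grip_force: 59.1
```

Call:
move_arm(motion="0 0 0 0 -0.3 0 1; 0 0 0 0 -0.3 0 1; 0 0 0 0 -0.3 0 1; 0 0 0 0 -0.3 0 1; 0 0 0 0 -0.3 0 1; 0 0 0 0 -0.3 0 1; 0 0 0 0 -0.3 0 1; 0 0 0 0.02 -0.3 0 1; 0 0 0 0.02 -0.3 0 1; 0 0 0 0.02 -0.3 0 1")

```text
clock: 11.4
eef_pos: [511.4, -177.0, 251.2]
tool_rot: [2.021, 2.404, 0.0]
force: [1.1, -0.7, -2.2]
grip_width: 26.7
grip_force: 59.1
```

Call:
move_arm(motion="0 0 0 0.02 -0.3 0 1; 0 0 0 0 -0.25 0 1; 0 0 0 0 -0.2 0 1; 0 0 0 0 -0.1 0 1; 0 0 0 0 0 0 1; 0 0 0 0 0 0 1; 0 0 0 0 0 0 1")

```text
clock: 12.1
eef_pos: [513.5, -259.8, 250.5]
tool_rot: [2.02, 2.406, 0.0]
force: [0.1, -0.0, -1.2]
grip_width: 26.8
grip_force: 59.1
```

```bash
python3 - <<'E'
from tgt import *
p=r.sense()["eef_pos"]
for n in("scene","top"):
    c=cap(n)
    # predicted nose tip, shank top, head at TCP axis
    for dz in(-93.7,-60,-32): print(n,dz,proj(c,[p+[0,0,dz]])[0].round(1))
    e=proj(c,[p+[0,0,-50]])[0].astype(int); g=c["color"][max(0,e[1]-50):e[1]+50,e[0]-50:e[0]+50]; print(e)
    save("p_"+n,cv2.resize(g,(400,400*g.shape[0]//g.shape[1]),interpolation=2)); 
A=cv2.imread("pics/p_top.png");B=cv2.imread("pics/p_scene.png");cv2.imwrite("pics/p.png",np.hstack([A,B]))
E
```

```text
12.1 [ 513.5 -259.8  250.5] [2.02  2.406 0.   ] [-0.61  0.3   0.08  1.35  0.    0.78] 26.75123155275207 [ 0.1 -0.  -1.2]
yaw x 99.96489958821239 z [ 1.e-04  1.e-04 -1.e+00]
scene -93.7 [128.7 179.7]
scene -60 [125.6 166. ]
scene -32 [122.9 154.1]
[124 161]
top -93.7 [376.9 150.2]
top -60 [381.4 145.7]
top -32 [385.5 141.8]
[382 144]
```

View pics/p.png

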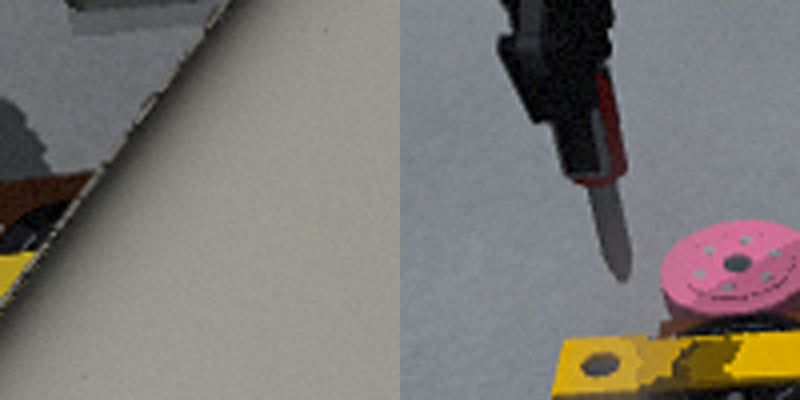

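The nose tip is at scene ≈(129.5,181), about 1 px off the prediction, so the pin hangs straight under the TCP. The top view is blocked by the arm. Moving over the eye and lowering to the start of entry.

Call:
move_arm(motion="0 0 0 -0.01 -0.1 0 1; 0 0 0 0 -0.1 0 1; 0 0 0 0 -0.03 -0.1 1; 0 0 0 0 0 -0.15 1; 0 0 0 0 0 -0.1 1; 0 0 0 0 0 -0.1 1; 0 0 0 0 0 -0.1 1; 0 0 0 0 0 0 1; 0 0 0 0 0 0 1; 0 0 0 0 0 0 1")

```text
clock: 13.2
eef_pos: [512.7, -283.9, 195.8]
tool_rot: [2.021, 2.404, 0.0]
force: [-0.1, -0.1, -1.6]
grip_width: 26.6
grip_force: 59.1
```

```bash
python3 - <<'E'
from tgt import *
c=cap("scene");save("q",cv2.resize(c["color"][150:230,80:180],None,fx=7,fy=7,interpolation=2))
p=r.sense()["eef_pos"]
print(proj(c,[p+[0,0,-93.7]]),proj(c,[p+[0,0,-29]]))
E
```

```text
13.2 [ 512.7 -283.9  195.8] [2.021 2.404 0.   ] [-0.65  0.34 -0.    1.23  0.    0.75] 26.57459999789105 [-0.1 -0.1 -1.6]
yaw x 99.91480388462762 z [ 8.e-04 -6.e-04 -1.e+00]
[[122.18571118 199.72100263]] [[115.97569934 174.85205208]]
```

View pics/q.png

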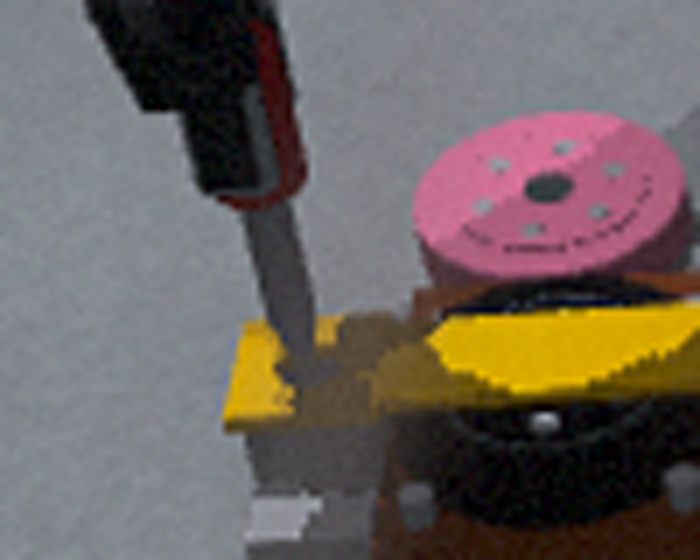

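The nose tip at crop (308,371) stands over the eye centre (308,364), perhaps a little toward +x. I nudge −1.5 mm in x and go down gently, watching the force.

Call:
move_arm(motion="0 0 0 -0.015 0.01 0 1; 0 0 0 0 0 -0.03 1; 0 0 0 0 0 -0.03 1; 0 0 0 0 0 -0.03 1; 0 0 0 0 0 -0.03 1; 0 0 0 0 0 0 1; 0 0 0 0 0 0 1")

```text
clock: 13.95
eef_pos: [511.0, -282.8, 183.2]
tool_rot: [-2.021, -2.405, -0.0]
force: [-0.5, -0.2, -0.2]
grip_width: 26.7
grip_force: 59.1
```

Call:
move_arm(motion="0 0 0 0 0 -0.03 1; 0 0 0 0 0 -0.03 1; 0 0 0 0 0 -0.03 1; 0 0 0 0 0 -0.03 1; 0 0 0 0 0 0 1; 0 0 0 0 0 0 1")

```text
clock: 14.55
eef_pos: [511.0, -282.7, 171.2]
tool_rot: [-2.021, -2.405, -0.0]
force: [0.4, -0.3, -0.9]
grip_width: 26.2
grip_force: 59.1
```

The full shank width is inside the eye and the hole with no side force. Continuing down.

Call:
move_arm(motion="0 0 0 0 0 -0.06 1; 0 0 0 0 0 -0.06 1; 0 0 0 0 0 -0.06 1; 0 0 0 0 0 -0.06 1; 0 0 0 0 0 -0.06 1; 0 0 0 0 0 -0.05 1; 0 0 0 0 0 -0.04 1; 0 0 0 0 0 -0.02 1; 0 0 0 0 0 0 1; 0 0 0 0 0 0 1")

```text
clock: 15.55
eef_pos: [511.0, -282.7, 130.2]
tool_rot: [-2.021, -2.405, -0.0]
force: [1.0, 1.0, -1.5]
grip_width: 26.6
grip_force: 59.0
```

Call:
move_arm(motion="0 0 0 0 0 -0.01 1; 0 0 0 0 0 -0.01 1; 0 0 0 0 0 -0.01 1; 0 0 0 0 0 0 1; 0 0 0 0 0 0 1; 0 0 0 0 0 0 1")

```text
clock: 16.15
eef_pos: [511.0, -282.9, 127.7]
tool_rot: [2.021, 2.405, -0.0]
force: [-1.3, 1.3, 5.6]
grip_width: 26.4
grip_force: 59.7
```

The shoulder touches the hasp, at 5.6 N. Releasing and lifting clear.

Call:
move_arm(motion="0 0 0 0 0 0 0.2; 0 0 0 0 0 0 0; 0 0 0 0 0 0 -0.5; 0 0 0 0 0 0 -1; 0 0 0 0 0 0 -1; 0 0 0 0 0 0 -1; 0 0 0 0 0 0 -1; 0 0 0 0 0 0 -1")

```text
clock: 16.95
eef_pos: [511.0, -282.8, 127.3]
tool_rot: [-2.021, -2.405, 0.0]
force: [0.4, 0.6, -0.3]
grip_width: 85.3
grip_force: 0.0
```

Call:
move_arm(motion="0 0 0 0 0 0.05 -1; 0 0 0 0 0 0.15 -1; 0 0 0 0 0 0.3 -1; 0 0 0 0 0 0.4 -1; 0 0 0 0 0 0.4 -1; 0 0 0 0 0.3 0.2 -1; 0 0 0 0 0.4 0 -1; 0 0 0 0 0.4 0 -1; 0 0 0 0 0.3 0 -1; 0 0 0 0 0 0 -1")

```text
clock: 17.95
eef_pos: [510.7, -139.6, 278.3]
tool_rot: [2.017, 2.408, 0.001]
force: [-0.1, -0.2, 0.7]
grip_width: 85.5
grip_force: 0.0
```

```bash
python3 - <<'E'
from tgt import *
c=cap("scene");b=cap("top")
A=cv2.resize(c["color"][160:270,90:230],None,fx=4,fy=4);B=cv2.resize(b["color"][125:215,320:400],(int(80*440/90),440))
save("fin",np.hstack([A[:,:400],B[:,:398]]))
for k in(b,c):
    P=cloud(k);m=(P[...,2]>125)&(P[...,2]<160)&(np.hypot(P[...,0]-512,P[...,1]+282)<30);print(m.sum(),np.nanmedian(P[m],0),np.nanpercentile(P[m][:,2],90))
E
```

```text
17.95 [ 510.7 -139.6  278.3] [2.017e+00 2.408e+00 1.000e-03] [-0.43  0.22  0.03  1.39  0.    0.97] 85.54427832178172 [-0.1 -0.2  0.7]
yaw x 100.09474448523615 z [ 1.1e-03  2.0e-04 -1.0e+00]
0 [nan nan nan] nan
199 [ 518.69231722 -278.4488075   142.75658099] 146.09475024022294
  return np.nanmean(a, axis, out=out, keepdims=keepdims)
  return np.nanmean(a, axis, out=out, keepdims=keepdims)
```

View pics/fin.png

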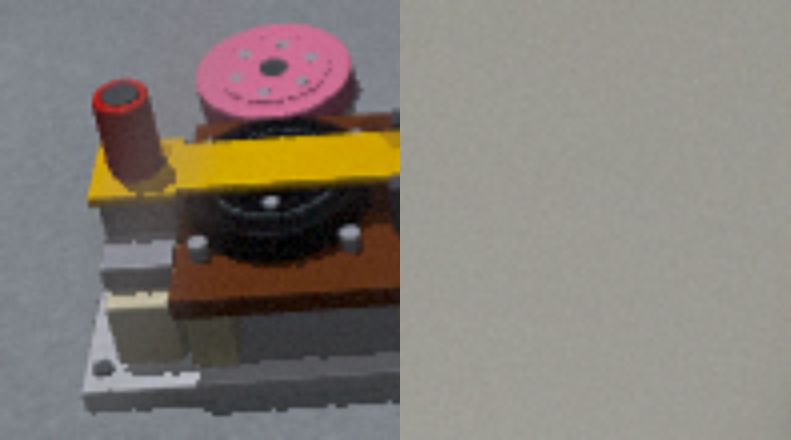

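The red pin stands upright at crop (130,140) with its head on the hasp and its cap at z≈146, so it is home. The hasp is flat over the disc, and the gripper is clear.

```bash
python3 -c "
from plant import r
print(r.sign_off())"
```

```text
the job is handed in; nothing more can be done
None
```

The hasp is closed over the disc, the red pin is fully home through its eye and the catch, the blue pin was not touched, and the job is handed in (about 18 s on the robot's clock); sign-off returned no verdict.

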